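# Take the food carriage off the mandoline and put it with the parts to be washed

## Robot

A 7-joint arm with a two-finger parallel gripper is mounted at the origin on the work surface. World frame = base frame: x ahead of the robot, y to its left, z up, the work surface at z = 0. Lengths are in m, angles in rad, forces in N, time in s.
With the tool pointing down it reaches from about 0.425 to 0.875 m from the base axis. Payload 4.7 kg.
Tool frame: the origin (TCP) lies midway between the tips of the shut fingers; the grasp point (between the pads) lies ctrl.grasp_offset behind it (ctrl.grasp_offset is the distance from the TCP to the grasp point, in m); z points along the fingers, y is the line along which they close (so a half turn about z gives the same grasp; the last joint's range is limited). The gripper opens to 87 mm and grips with 3 to 60 N. Pads are 19 mm wide; open, the fingers measure 117 mm over their backs; the gripper's body (75 mm by 190 mm) begins 51 mm behind the grasp point.
Start: joints at [-1.266, 0.321, -0.07, 1.45, 0.023, 1.371, -0.057], TCP at [0.186, 0.623, 0.186] pointing down, gripper open.
Joint ranges: [-2.86, 2.86], [-0.3, 2.09], [-1.38, 1.24], [0.06, 2.45], [-1.56, 4.7], [0.09, 2.05], [-2.69, 2.69]. Speed limits (rad/s): [2.57, 2.57, 3.14, 3.14, 3.14, 3.14, 3.14].

## Interface

Orientations are given as a rotation vector (axis times angle).
In Python, from bench import ctrl gives the robot as it stands. The module is installed in compiled form; this text tells all that it offers.
- The arm moves only by the tool jog_arm, never from a script. Its argument "moves" is one flat list of numbers, 7 for each row, row after row: the shift along the tool's x, y, z in units of 30 cm (1.0 is 30 cm), then the turn, a rotation vector about the tool's x, y, z in units of 60 degrees (1.0 is 60 degrees), then the gripper's target within -1 to 1 (fully open at 1, half-way at 0, shut at -1). In form: [x, y, z, wx, wy, wz, fingers, x, y, z, wx, wy, wz, fingers, ...]. A call has exactly 8 rows; each row is the pose to reach, as a shift and turn from the pose commanded when the call began, along the tool's axes at that moment; what a row does not reach only later rows make up. A row lasts 1/8 s, in which the tool goes at most 62.5 mm and 10.7 degrees, less where a joint would pass 70% of its speed; a pose out of reach is approached as far as the arm can. A call with a number of a shift or a turn outside -1 to 1 is refused whole. A call with a gripper value outside its range is refused whole. The fingers move at their own pace and stop on an object; "newtons" is the grip in N (left out, the last holds). Time passes only in rows, so rows that repeat a pose let the fingers close, or fill a call up. It gives the time, the measured TCP pose, the force, the opening and the grip force at its end, in the units of the state.
- ctrl.get_state(): the state, without advancing time (a new reading comes with each control period).
- ctrl.get_image(name): name is "scene" or "top" or "wrist"; returns a dict with "pixels" (384x512x3 uint8, red, green, blue), "fx", "fy", "cx", "cy" (pixels), "xyz" and "rotation" of the camera in the world; the wrist camera has in their place "tool_from_camera" (4x4, takes a point from camera to tool coordinates, whose origin is the TCP and whose axes are the flange's). Camera axes: x right, y up, looking along -z (the intrinsics and any distortion apply to the point x, -y, -z); pixel columns grow to the right and rows downward; lengths in m; the calibration is good to about 2 mm. A picture is of the moment at which its call begins: read the wrist's pose just before it. There is no depth.
- ctrl.close_job(): hands the job in; it is judged then, once.
The state is a dict: "time": time; "joint_positions": joint angles; "qd": joint speeds; "joint_torque": joint torques, N m; "position": TCP position; "tool_rot": TCP orientation; "ft_force": force on the tool from outside, world axes, zero at the start; "torque": the same for the moment, N m; "grip_width": opening from 0.0 (shut) to 1.0 (fully open); "grip_force": force on a finger pad.
Only numpy, scipy, OpenCV 4.12 (cv2) and the standard library are available. Lean on these libraries where they do the work, as an engineer would, in place of code of your own. Each camera call takes 0.05 s, during which the arm holds its last target. There are 200 camera calls.

## Task

Slicing is done: slide the mandoline's food carriage up its rails, through the click of the catch, until it is fully home against the stop at the open top end, and lift it off there without wrenching the rails. Lower it into the free part of the aluminium sheet pan beside the two blade inserts, right way up and lying flat on the pan's floor; set it down, do not drop it, and leave everything else where it is.

Things in the scene. Friction and masses are not known exactly. Their poses are not given: they have to be found in the camera images.
- slicer: Steel mandoline slicer fixed on the table; its deck slopes at 30 degrees, up and away from the robot to a black grip bar. Origin: middle of the deck's top face, 110 mm up from the low edge, 110 mm above the table. x up the slope, y across, z square off the deck (leaning back to the robot). The 5 mm deck stands on inset beams, so its edges overhang like a T, 120 mm wide from x = -110 to +82 mm.
- track_end (a point): Where the grip's centre is when the carriage stands home against the black stop: slicer x = 121 mm, 33 mm off the deck; axes as slicer. This top end is open: from slicer x = +82 to +161 mm (stop's face, 13 mm high) the deck is only 94 mm wide, and the carriage lifts straight off, but only while its centre is within 4 mm of home; lower down its hooks are captive.
- catch_top (a point): Top of a sprung steel catch in the deck at slicer x = 82 mm, a roof 24 mm wide and 3.5 mm proud. It resists a nib under the carriage from slicer x = 107 mm (14 mm short of home) and lets it over at 115 mm with a click, for a push up the slope of some 7 to 20 N; then it keeps the carriage from sliding back more than 2 mm. Axes as slicer.
- carriage_grip (a point): Centre of the bar grip of the grey food carriage on the slicer's rails. Bar 95 mm long across the deck (y), 30 mm thick along the slope (x), 44 mm high (z, 22 mm either way); x up the slope, z off the deck. Pinch it across its 30 mm, tool square to the deck. It stands straight on a flat plate that reaches 25 mm beyond it on both sides. On the deck this point is 33 mm off its face; standing flat, 45 mm above the floor.
- carriage: The same carriage, 0.24 to 0.39 kg, origin 33 mm below the grip's centre, level with the deck face, same axes. Plate 80 mm (x) by 135 mm (y). It starts at the foot of the rails on a black stop and slides back there if let go below the catch. It binds if pressed down hard or askew. Its two hooks, 70 mm long, reach 12 mm below the deck face and under the deck's edges, with 2.5 mm of play sideways and up; it stands on them when set down flat.
- pan: Aluminium sheet pan fixed on the table, on the other side from the slicer, 330 mm (x) by 240 mm (y), walls 4 mm thick and 25 mm high, floor 4 mm thick. Origin: centre of its underside. The two inserts lie in its near end (x below -60 mm); the free part reaches from x = -60 to +160 mm.
- insert_a: Julienne blade insert, flat grey frame with steel teeth, 64 x 95 x 10 mm, lying in the pan; origin under its centre. Leave it.
- insert_b: The second insert, like the first, beside it in the pan. Leave it.
- spatula: Wooden spatula, 243 mm long, up to 34 mm wide, 13 mm high, lying on the table between slicer and pan along its x; origin 130 mm from the handle's end. Leave it.
- mill: Wooden pepper mill, 56 mm wide, 155 mm high, standing beyond the middle; origin under its centre. Leave it.
- bowl: Steel bowl, 170 mm wide, 75 mm high, at the left; origin under its centre. Leave it.
- salt: Glass salt jar, 64 mm wide, 100 mm high, at the right; origin under its centre. Leave it.
- ramekin: White ceramic cup, 90 mm wide, 50 mm high, at the far right; origin under its centre. Leave it.
- oil: Green glass oil bottle, 64 mm wide, 210 mm high, at the far left; origin under its centre. Leave it.
There are look-alikes about, which are no part of the job. There is more than one size of the carriage; the job needs the largest.

How it is judged:
By the outcome, as a careful person would: the job done as asked, in the order asked, and still so for the second after the job is handed in, with the robot touching nothing.
It also fails if it takes over 54 s, if anything falls off the work surface, if the arm or the gripper's body presses on something with over 40 N, if the wrist force passes 120 N, or if a joint passes its speed limit or range.

## Working session

There is one attempt and no reset: what is moved stays moved. The work goes in short steps, Python scripts to look and compute and a tool call to move; the robot and the scene stay as the last step left them, time stands still between calls to the robot, and variables do not carry over. Pictures are saved under pics/ and viewed, at most 10 in all, crops included, and the job is handed in when it is done.

Besides the shell and the picture viewer there is one more tool, called after "Request:" by a JSON object that holds its "method" and its "body". jog_arm: Moves the arm, as the interface text tells. Its arguments: {"type":"object","properties":{"moves":{"type":"array"},"newtons":{"type":"number"}},"required":["moves"]}

```bash
mkdir -p pics
cat > h.py <<'E'
import numpy as np, cv2, pickle
from scipy.spatial.transform import Rotation as R
from bench import ctrl
def snap(name,f):
    s=ctrl.get_state(); im=ctrl.get_image(name)
    cv2.imwrite('pics/'+f+'.png',im['pixels'][:,:,::-1]); 
    if name=='wrist':
        T=np.eye(4);T[:3,:3]=R.from_rotvec(s['tool_rot']).as_matrix();T[:3,3]=s['position']
        C=T@np.array(im['tool_from_camera']);im['rotation']=C[:3,:3];im['xyz']=C[:3,3]
    pickle.dump(im,open('pics/'+f+'.pkl','wb')); return im
def load(f): return pickle.load(open('pics/'+f+'.pkl','rb'))
def rot(im):
    r=np.array(im['rotation'],float); return r if r.shape==(3,3) else R.from_rotvec(r).as_matrix()
def ray(im,u,v):
    d=np.array([(u-im['cx'])/im['fx'],-(v-im['cy'])/im['fy'],-1.]); return np.array(im['xyz']),rot(im)@d
def onz(im,u,v,z):
    o,d=ray(im,u,v); return o+d*(z-o[2])/d[2]
def proj(im,p):
    q=(np.atleast_2d(p)-np.array(im['xyz']))@rot(im); return np.c_[im['cx']-im['fx']*q[:,0]/q[:,2], im['cy']+im['fy']*q[:,1]/q[:,2]]
E
python3 - <<'E'
from h import *
np.set_printoptions(precision=4,suppress=True)
s=ctrl.get_state();print(s,ctrl.grasp_offset)
for n in('scene','top'):
    im=snap(n,n+'0'); print(n,{k:v for k,v in im.items() if k!='pixels'})
E
```

```text
{'time': 0.0, 'joint_positions': array([-1.2659,  0.3218, -0.0701,  1.4517,  0.0226,  1.3708, -0.0569]), 'qd': array([-0.0001, -0.0013,  0.0003, -0.0001,  0.0013,  0.0021, -0.0007]), 'joint_torque': array([  0.0001, -49.128 ,  -0.4036, -31.2526,  -0.0639,   0.0435,
         0.0002]), 'position': array([0.1862, 0.6221, 0.185 ]), 'tool_rot': array([-0.4551, -3.1083,  0.003 ]), 'ft_force': array([ 0.0887, -0.5557, -0.0832]), 'torque': array([ 0.0019, -0.0302,  0.0051]), 'grip_force': 0.0, 'grip_width': 1.0000546972641826} 0.0187
scene {'fx': 496.8158882210974, 'fy': 496.8158882210974, 'cx': 254.8945186432211, 'cy': 183.66144016398317, 'xyz': array([ 1.4178, -0.7573,  0.9699]), 'rotation': array([0.8918, 0.3932, 0.8123])}
top {'fx': 488.8206497574654, 'fy': 488.8206497574654, 'cx': 253.95130849255338, 'cy': 193.65313126093668, 'xyz': array([0.3889, 0.018 , 1.5575]), 'rotation': array([ 0.0915, -0.1017, -1.5431])}
```

View pics/scene0.png

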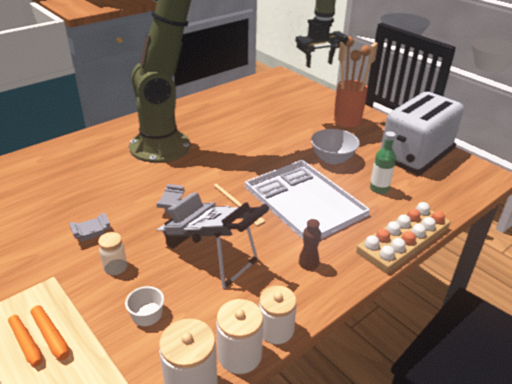

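View pics/top0.png

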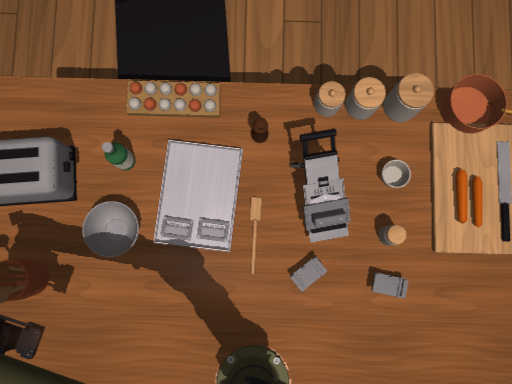

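The scene shows the grey carriage on the slicer at top (327,217). Look-alikes are the loose grey carriages on the table at top (309,273) and (390,285), and the inserts in the pan at (177,229) and (212,230). The only carriage on the rails is the one at (327,217), which also looks the largest. I'll check it in a close crop.

Run:
```python
import cv2,numpy as np
a=cv2.imread('pics/top0.png')[115:300,285:415]; b=cv2.imread('pics/scene0.png')[170:300,145:285]
a=cv2.resize(a,None,fx=3.2,fy=3.2,interpolation=2)
b=cv2.resize(b,None,fx=2.7,fy=2.7,interpolation=2)
c=np.zeros((600,800,3),np.uint8);c[:a.shape[0],:a.shape[1]]=a;c[:b.shape[0],420:420+b.shape[1]]=b
cv2.imwrite('pics/crop1.png',c)
```

```text
(no output)
```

View pics/crop1.png

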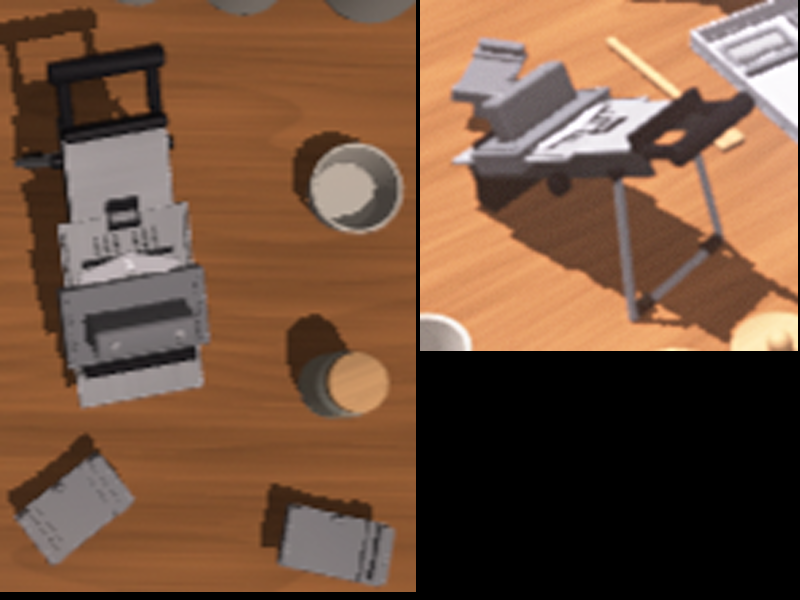

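The crop confirms it: the carriage on the rails is the large one, with its grip bar at crop (142,325). The two loose ones are smaller. Next I fit the slicer and pan poses.

```bash
cat >> h.py <<'E'
from scipy.optimize import least_squares
def slicerT(p):
    x,y,a=p; T=np.eye(4);T[:3,:3]=R.from_euler('z',a).as_matrix()@R.from_euler('y',-np.pi/6).as_matrix();T[:3,3]=[x,y,.11];return T
def panT(p):
    T=np.eye(4);T[:3,:3]=R.from_euler('z',p[2]).as_matrix();T[:3,3]=[p[0],p[1],0];return T
def fit(Tf,obs,p0):  # obs: list of (im, local pts, pixels)
    f=lambda p:np.concatenate([(proj(im,np.asarray(L)@Tf(p)[:3,:3].T+Tf(p)[:3,3])-np.asarray(px)).ravel() for im,L,px in obs])
    r=least_squares(f,p0,loss='soft_l1'); return r.x,f(r.x).reshape(-1,2)
E
python3 - <<'E'
from h import *
np.set_printoptions(precision=4,suppress=True)
t=load('top0')
L=np.array([[-110,60,0],[-110,-60,0],[82,60,0],[82,-60,0],[161,47,0],[161,-47,0]])/1e3
px=np.array([[80,406],[203,385],[60,225],[187,203],[62,140],[165,127]])/3.2+[285,115]
p,r=fit(slicerT,[(t,L,px)],[.45,-.2,0]);print(p,r)
T=slicerT(p);print('home',T@[.121,0,.033,1])
W=np.array([[165,120,25],[165,-120,25],[-165,-120,25],[-165,120,25]])/1e3
q,r=fit(panT,[(t,W,[[169.5,140.5],[242.5,149],[230,250.5],[155,243]])],[.5,.2,0]);print(q,r)
# carriage grip top centre from crop: bar top edge
g=np.array([[85,320],[192,300]])/3.2+[285,115];print(onz(t,*g[0],.15),onz(t,*g[1],.15))
for n,z in {'spat':(254,235,.01),'mill':(260,130,.0),'ramekin':(396,174,.05),'salt':(396,236,.1)}.items():print(n,onz(t,*z))
s=ctrl.get_state();print(R.from_rotvec(s['tool_rot']).as_matrix())
im=ctrl.get_image('wrist');print(im['tool_from_camera'],im['fx'])
E
```

```text
[ 0.5344 -0.2045  0.2031] [[ 0.0139  0.7119]
 [-0.0816  0.3252]
 [-0.6231 -0.0498]
 [ 0.0765 -0.3482]
 [ 0.1851  0.3325]
 [ 0.344  -1.2983]]
home [ 0.6208 -0.1867  0.1991  1.    ]
[ 0.5699  0.1825 -0.0889] [[-0.8548 -0.4938]
 [ 0.689  -0.4915]
 [ 0.842   1.3408]
 [-0.6795  0.0136]]
[ 0.5059 -0.157   0.15  ] [ 0.5265 -0.2536  0.15  ]
spat [0.4495 0.0068 0.01  ]
mill [ 0.792  -0.0043  0.    ]
ramekin [ 0.6496 -0.4326  0.05  ]
salt [ 0.4538 -0.4156  0.1   ]
[[-0.958   0.2867 -0.0004]
 [ 0.2867  0.958  -0.0017]
 [-0.0001 -0.0017 -1.    ]]
[[ 0.0012  0.9535  0.3015  0.0836]
 [ 1.     -0.0009 -0.0011 -0.0017]
 [-0.0008  0.3015 -0.9535 -0.1984]
 [ 0.      0.      0.      1.    ]] 309.75253033298804
```

```bash
cat >> h.py <<'E'
def cmd(cur,tgt):  # 4x4 poses -> shift (30cm units), turn (60deg units)
    D=np.linalg.inv(cur)@tgt; return np.r_[D[:3,3]/.3,R.from_matrix(D[:3,:3]).as_rotvec()/(np.pi/3)]
def pose():
    s=ctrl.get_state();T=np.eye(4);T[:3,:3]=R.from_rotvec(s['tool_rot']).as_matrix();T[:3,3]=s['position'];return T
def down(x,y,z,h): # tool down, tool y heading h
    T=np.eye(4);Y=np.array([np.cos(h),np.sin(h),0]);Z=np.array([0,0,-1.]);T[:3,:3]=np.c_[np.cross(Y,Z),Y,Z];T[:3,3]=x,y,z;return T
def tool_on(S,x,zg,y=0):  # tool square to deck, grasp point at slicer x,y,zg
    T=np.eye(4);T[:3,:3]=S[:3,:3]@np.array([[0,1,0],[1,0,0],[0,0,-1.]]);T[:3,3]=(S@[x,y,zg-ctrl.grasp_offset,1])[:3];return T
E
python3 - <<'E'
from h import *
np.set_printoptions(precision=4,suppress=True)
t=load('top0');S=slicerT([.5344,-.2045,.2031]);Si=np.linalg.inv(S)
for g in np.array([[85,320],[192,300],[192,320],[92,346]])/3.2+[285,115]:
    o,d=ray(t,*g);o=Si[:3,:3]@o+Si[:3,3];d=Si[:3,:3]@d;print(o+d*(.055-o[2])/d[2])
P=pose();A=down(.40,.50,.40,np.radians(40));B=down(.55,.2,.4,np.radians(25));C=tool_on(S,-.05,.15)
print(cmd(P,A),cmd(A,B),cmd(B,C),C,sep='\n')
E
```

```text
[0.0097 0.054  0.055 ]
[ 0.0105 -0.0438  0.055 ]
[-0.0093 -0.0423  0.055 ]
[-0.0173  0.0505  0.055 ]
[-0.7993 -0.1871 -0.7156 -0.0013  0.0005  0.5556]
[-1.0874 -0.2598  0.      0.      0.      0.25  ]
[-1.1161 -0.9703  0.671  -0.4977 -0.0583  0.2176]
[[-0.2017  0.8482  0.4897  0.4277]
 [ 0.9794  0.1747  0.1009 -0.2265]
 [ 0.      0.5    -0.866   0.1987]
 [ 0.      0.      0.      1.    ]]
```

Request:
{"method": "jog_arm", "body": {"moves": [-0.2,-0.05,-0.72,0,0,0.14,1,-0.4,-0.1,-0.72,0,0,0.28,1,-0.8,-0.19,-0.72,0,0,0.55,1,-0.8,-0.19,-0.72,0,0,0.55,1,-0.8,-0.19,-0.72,0,0,0.55,1,-0.8,-0.19,-0.72,0,0,0.55,1,-0.8,-0.19,-0.72,0,0,0.55,1,-0.8,-0.19,-0.72,0,0,0.55,1]}}

```text
time: 1.15
position: [0.3985, 0.5001, 0.401]
tool_rot: [-1.316, -2.851, 0.002]
ft_force: [-0.5, 0.5, -1.2]
grip_width: 0.999
grip_force: 0.0
```

Request:
{"method": "jog_arm", "body": {"moves": [-1,-0.26,0,0,0,0.25,1,-1,-0.26,0,0,0,0.25,1,-1,-0.26,0,0,0,0.25,1,-1,-0.26,0,0,0,0.25,1,-1,-0.26,0,0,0,0.25,1,-1,-0.26,0,0,0,0.25,1,-1,-0.26,0,0,0,0.25,1,-1,-0.26,0,0,0,0.25,1]}}

```text
time: 2.15
position: [0.5334, 0.2229, 0.4014]
tool_rot: [-1.673, -2.657, 0.001]
ft_force: [-0.2, 0.7, -0.7]
grip_width: 1.001
grip_force: 0.0
```

Run:
```python
from h import *
np.set_printoptions(precision=4,suppress=True)
S=slicerT([.5344,-.2045,.2031]);print(cmd(pose(),tool_on(S,0,.17)),tool_on(S,0,.17)[:3,3],ctrl.get_state())
```

```text
[-1.2257 -0.8569  0.5345 -0.4986 -0.0616  0.2273] [ 0.4603 -0.2198  0.241 ] {'time': 2.15, 'joint_positions': array([-0.7277,  0.1572,  0.3427,  1.2371, -0.0543,  1.7571,  0.048 ]), 'qd': array([ 0.0001, -0.0017,  0.0064, -0.0073,  0.005 ,  0.0008,  0.0015]), 'joint_torque': array([  0.5091, -38.4632,   2.0848, -31.2983,  -0.0242,   0.051 ,
        -0.0047]), 'position': array([0.5334, 0.2229, 0.4014]), 'tool_rot': array([-1.6733, -2.6574,  0.0006]), 'ft_force': array([-0.1566,  0.6681, -0.6976]), 'torque': array([-0.0473,  0.0129,  0.0228]), 'grip_force': 0.0, 'grip_width': 1.0010615045179876}
```

Request:
{"method": "jog_arm", "body": {"moves": [-1,-0.7,0.3,-0.5,-0.06,0.23,1,-1,-0.7,0.3,-0.5,-0.06,0.23,1,-1,-0.7,0.3,-0.5,-0.06,0.23,1,-1,-0.7,0.3,-0.5,-0.06,0.23,1,-1,-0.7,0.3,-0.5,-0.06,0.23,1,-1,-0.7,0.3,-0.5,-0.06,0.23,1,-1,-0.7,0.3,-0.5,-0.06,0.23,1,-1,-0.7,0.3,-0.5,-0.06,0.23,1]}}

```text
time: 3.15
position: [0.5174, -0.0037, 0.26]
tool_rot: [1.923, 2.189, 0.645]
ft_force: [-0.8, -2.9, 1.5]
grip_width: 1.002
grip_force: 0.0
```

Run:
```python
from h import *
np.set_printoptions(precision=4,suppress=True)
S=slicerT([.5344,-.2045,.2031]);print(cmd(pose(),tool_on(S,0,.17)),pose())
```

```text
[-0.6803 -0.2577 -0.1722 -0.0813 -0.1213 -0.1034] [[-0.1626  0.9056  0.3917  0.5174]
 [ 0.9733  0.0821  0.2143 -0.0037]
 [ 0.1619  0.416  -0.8948  0.26  ]
 [ 0.      0.      0.      1.    ]]
```

Request:
{"method": "jog_arm", "body": {"moves": [-0.68,-0.26,-0.17,-0.08,-0.12,-0.1,1,-0.68,-0.26,-0.17,-0.08,-0.12,-0.1,1,-0.68,-0.26,-0.17,-0.08,-0.12,-0.1,1,-0.68,-0.26,-0.17,-0.08,-0.12,-0.1,1,-0.68,-0.26,-0.17,-0.08,-0.12,-0.1,1,-0.68,-0.26,-0.17,-0.08,-0.12,-0.1,1,-0.68,-0.26,-0.17,-0.08,-0.12,-0.1,1,-0.68,-0.26,-0.17,-0.08,-0.12,-0.1,1]}}

```text
time: 4.15
position: [0.4817, -0.1886, 0.2564]
tool_rot: [1.669, 2.177, 0.586]
ft_force: [0.8, 1.1, -0.3]
grip_width: 1.007
grip_force: 0.0
```

Run:
```python
from h import *
np.set_printoptions(precision=4,suppress=True)
S=slicerT([.5344,-.2045,.2031]);print(cmd(pose(),tool_on(S,0,.17)),pose(),ctrl.get_state()['joint_positions'])
im=snap('wrist','w1');cv2.imwrite('pics/w1b.png',cv2.resize(im['pixels'][:,:,::-1],(800,600),interpolation=2))
```

```text
[-0.0813 -0.1089 -0.0037  0.0138 -0.0147  0.0527] [[-0.2556  0.8285  0.4983  0.4817]
 [ 0.9667  0.2268  0.1187 -0.1886]
 [-0.0147  0.512  -0.8588  0.2564]
 [ 0.      0.      0.      1.    ]] [ 0.744  -0.2989 -0.0918  2.0494 -0.4972  1.082   1.0825]
```

View pics/w1b.png

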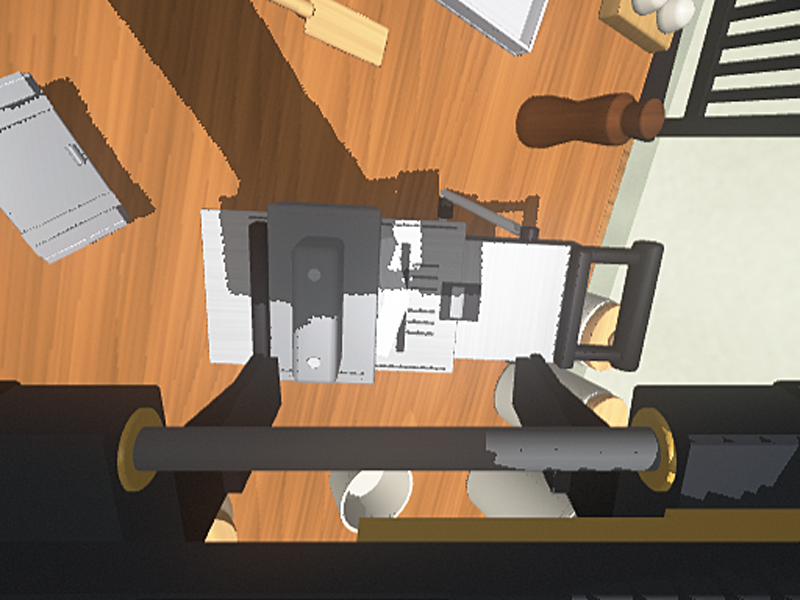

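The wrist view shows the large carriage's bar at about (318,310), with plate corners at (268,205), (380,205), (374,383) and (271,381). The deck's low edge is at (202,209)–(211,363) and the stop at (569,241)–(560,361). I'll refit from these.

Run:
```python
from h import *
np.set_printoptions(precision=4,suppress=True)
w=load('w1');t=load('top0')
L=np.array([[-110,60,0],[-110,-60,0],[82,60,0],[82,-60,0],[161,47,0],[161,-47,0]])/1e3
pt=np.array([[80,406],[203,385],[60,225],[187,203],[62,140],[165,127]])/3.2+[285,115]
pw=np.array([[202,209],[211,363],[466,222],[453,371],[569,241],[560,361]])/1.5625
C=np.array([[268,205],[380,205],[374,383],[271,381]])/1.5625
P0=np.array([[-40,67.5,11],[40,67.5,11],[40,-67.5,11],[-40,-67.5,11]])/1e3
for obs in ([(w,L,pw)],[(w,L,pw),(t,L,pt)]):
    p,r=fit(slicerT,obs,[.534,-.2,.2]);print(p);print(r)
S=slicerT(p);Si=np.linalg.inv(S)
for g,P in zip(C,P0):
    o,d=ray(w,*g);o=Si[:3,:3]@o+Si[:3,3];d=Si[:3,:3]@d;print(o+d*(.011-o[2])/d[2]-P)
```

```text
[ 0.5353 -0.2037  0.2161]
[[-1.4707  0.129 ]
 [-0.0084  0.125 ]
 [ 0.8187 -0.8611]
 [ 0.7206  0.3568]
 [ 2.192   1.2179]
 [-3.4767 -0.6156]]
[ 0.5351 -0.2039  0.2134]
[[-1.4793  0.0317]
 [-0.2914  0.0921]
 [ 0.7911 -0.5607]
 [ 0.4909  0.6542]
 [ 2.1016  1.669 ]
 [-3.698  -0.1868]
 [ 0.1906  0.5965]
 [ 0.0106 -0.1878]
 [-1.0157 -0.0635]
 [-0.4017 -0.7751]
 [-0.4688  0.3169]
 [-0.3772 -1.6429]]
[-0.0187 -0.0012  0.    ]
[-0.0214  0.0023  0.    ]
[-0.021   0.0009  0.    ]
[-0.0204 -0.0005  0.    ]
```

```bash
cat >> h.py <<'E'
S=slicerT([.5352,-.2038,.215])
E
python3 - <<'E'
from h import *
np.set_printoptions(precision=4,suppress=True)
w=load('w1')
for z in(.011,.055):
    for dx,dy in((-15,47.5),(15,47.5),(15,-47.5),(-15,-47.5)):print(z,proj(w,(S@[-.0205+dx/1e3,dy/1e3,z,1])[:3])*1.5625)
P=pose();print(cmd(P,tool_on(S,-.0205,.09)));print(cmd(P,tool_on(S,-.0205,.036)))
E
```

```text
0.011 [[302.0343 233.5412]]
0.011 [[344.7306 235.3627]]
0.011 [[342.9246 359.0875]]
0.011 [[303.431  357.6752]]
0.055 [[289.8031 245.2832]]
0.055 [[338.5329 247.329 ]]
0.055 [[337.0188 385.9592]]
0.055 [[292.4169 384.4316]]
[-0.0819 -0.1783  0.2637  0.0137 -0.0088  0.0431]
[-0.0835 -0.1809  0.4436  0.0137 -0.0088  0.0431]
```

Request:
{"method": "jog_arm", "body": {"moves": [-0.08,-0.17,0.13,0.014,-0.009,0.043,1,-0.08,-0.17,0.26,0.014,-0.009,0.043,1,-0.08,-0.17,0.26,0.014,-0.009,0.043,1,-0.08,-0.17,0.26,0.014,-0.009,0.043,1,-0.08,-0.17,0.26,0.014,-0.009,0.043,1,-0.08,-0.17,0.26,0.014,-0.009,0.043,1,-0.08,-0.17,0.26,0.014,-0.009,0.043,1,-0.08,-0.17,0.26,0.014,-0.009,0.043,1]}}

```text
time: 5.2
position: [0.4836, -0.2169, 0.1644]
tool_rot: [1.732, 2.142, 0.574]
ft_force: [0.1, 0.6, 0.3]
grip_width: 0.998
grip_force: 0.0
```

Run:
```python
from h import *
np.set_printoptions(precision=4,suppress=True)
P=pose();print(cmd(P,tool_on(S,-.018,.036)),ctrl.get_state()['joint_positions'])
im=snap('wrist','w2');cv2.imwrite('pics/w2b.png',cv2.resize(im['pixels'][:,:,::-1],(800,600),interpolation=2))
```

```text
[ 0.0064  0.0029  0.188   0.0006  0.0028 -0.0031] [ 0.7474 -0.1931 -0.0709  2.15   -0.5329  0.9056  1.1615]
```

View pics/w2b.png

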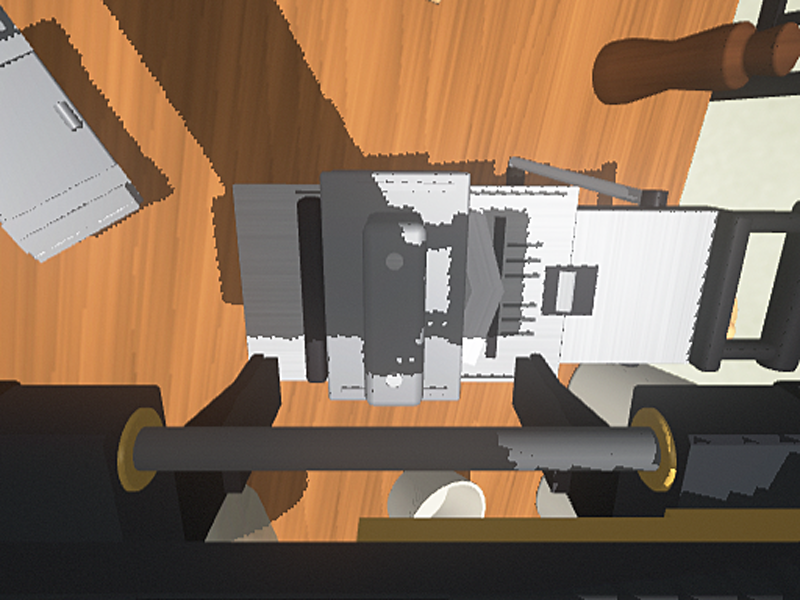

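The wrist view shows the bar at columns 365–427, midway between the fingers (265/530). The deck corners are at (233,185), (579,186) and (563,380), and the stop at (717,210) and (690,362). I'll refit once more.

Run:
```python
from h import *
np.set_printoptions(precision=4,suppress=True)
w=load('w2');w1=load('w1');t=load('top0')
L=np.array([[-110,60,0],[-110,-60,0],[82,60,0],[82,-60,0],[161,47,0],[161,-47,0]])/1e3
p2=np.array([[233,185],[251,382],[579,186],[563,380],[717,210],[690,362]])/1.5625
p1=np.array([[202,209],[211,363],[466,222],[453,371],[569,241],[560,361]])/1.5625
for k in (4,6):
  p,r=fit(slicerT,[(w,L[:k],p2[:k])],[.534,-.2,.2]);print(p);print(r)
  p,r=fit(slicerT,[(w,L[:k],p2[:k]),(w1,L[:k],p1[:k])],[.534,-.2,.2]);print(p)
Sn=slicerT(p);Si=np.linalg.inv(Sn)
C=np.array([[320,172],[470,173],[461,400],[329,398]])/1.5625
P0=np.array([[-40,67.5,11],[40,67.5,11],[40,-67.5,11],[-40,-67.5,11]])/1e3
for g,P in zip(C,P0):
    o,d=ray(w,*g);o=Si[:3,:3]@o+Si[:3,3];d=Si[:3,:3]@d;print(o+d*(.011-o[2])/d[2]-P)
```

```text
[ 0.5355 -0.2044  0.2134]
[[-0.4752  0.1917]
 [ 0.7615 -0.1159]
 [ 1.5125 -0.7589]
 [-2.321   0.8914]]
[ 0.5355 -0.2042  0.2127]
[ 0.5354 -0.2046  0.2124]
[[-0.5672  0.2504]
 [ 0.564  -0.0264]
 [ 1.4204 -0.5121]
 [-2.4832  1.1264]
 [ 1.9565 -0.663 ]
 [-0.4438  0.4424]]
[ 0.5354 -0.2043  0.2137]
[-0.0196 -0.0001  0.    ]
[-0.0211 -0.0007  0.    ]
[-0.0206  0.0006  0.    ]
[-0.0207  0.0021  0.    ]
```

```bash
sed -i 's/^S=.*/S=slicerT([.5354,-.2043,.2137])/' h.py
python3 - <<'E'
from h import *
np.set_printoptions(precision=4,suppress=True)
P=pose();print(cmd(P,tool_on(S,-.0195,.035)))
E
```

```text
[ 0.0043 -0.0015  0.1911  0.0004  0.002  -0.0021]
```

Request:
{"method": "jog_arm", "body": {"moves": [0.004,-0.002,0.05,0,0,0,1,0.004,-0.002,0.1,0,0.002,-0.002,1,0.004,-0.002,0.14,0,0.002,-0.002,1,0.004,-0.002,0.17,0,0.002,-0.002,1,0.004,-0.002,0.19,0,0.002,-0.002,1,0.004,-0.002,0.19,0,0.002,-0.002,1,0.004,-0.002,0.19,0,0.002,-0.002,1,0.004,-0.002,0.19,0,0.002,-0.002,1]}}

```text
time: 6.25
position: [0.5108, -0.21, 0.1149]
tool_rot: [1.729, 2.145, 0.575]
ft_force: [0.6, -0.9, -0.7]
grip_width: 1.001
grip_force: 0.0
```

Request:
{"method": "jog_arm", "body": {"moves": [0,0,0,0,0,0,-1,0,0,0,0,0,0,-1,0,0,0,0,0,0,-1,0,0,0,0,0,0,-1,0,0,0,0,0,0,-1,0,0,0,0,0,0,-1,0,0,0,0,0,0,-1,0,0,0,0,0,0,-1], "newtons": 30}}

```text
time: 7.25
position: [0.5105, -0.2097, 0.1142]
tool_rot: [1.73, 2.146, 0.575]
ft_force: [-0.6, 0.1, -0.0]
grip_width: 0.327
grip_force: 30.0
```

```bash
cat >> h.py <<'E'
def rep():
    P=pose();s=ctrl.get_state();g=np.linalg.inv(S)@P@[0,0,-ctrl.grasp_offset,1]
    print('grasp in slicer mm',g[:3]*1e3,'rotdev deg',np.degrees(R.from_matrix(tool_on(S,0,0)[:3,:3].T@P[:3,:3]).as_rotvec()),'F slicer',S[:3,:3].T@s['ft_force'],'M tool',P[:3,:3].T@s['torque'],'grip',s['grip_width']*87,s['grip_force'],s['time'])
E
python3 - <<'E'
from h import *
np.set_printoptions(precision=3,suppress=True)
rep();print(cmd(pose(),tool_on(S,.095,.035)))
E
```

```text
grasp in slicer mm [-19.959   0.023  35.128] rotdev deg [0.002 0.024 0.008] F slicer [-0.534  0.281  0.251] M tool [ 0.842 -0.029 -0.041] grip 28.45750206619555 29.99521315097809 7.25
[-0.     0.383  0.    -0.    -0.    -0.   ]
```

Request:
{"method": "jog_arm", "body": {"moves": [0,0.02,0,0,0,0,-1,0,0.05,0,0,0,0,-1,0,0.08,0,0,0,0,-1,0,0.11,0,0,0,0,-1,0,0.14,0,0,0,0,-1,0,0.17,0,0,0,0,-1,0,0.2,0,0,0,0,-1,0,0.2,0,0,0,0,-1]}}

```text
time: 8.25
position: [0.5615, -0.1988, 0.1444]
tool_rot: [1.73, 2.146, 0.575]
ft_force: [-0.1, -0.6, 0.0]
grip_width: 0.333
grip_force: 30.0
```

Run:
```python
from h import *
np.set_printoptions(precision=3,suppress=True)
rep();print(cmd(pose(),tool_on(S,.100,.035)))
```

```text
grasp in slicer mm [40.322 -0.133 35.144] rotdev deg [-0.008  0.015 -0.005] F slicer [-0.201 -0.529  0.166] M tool [ 0.825 -0.121 -0.01 ] grip 28.950040796411418 29.995715618133545 8.25
[ 0.     0.199  0.001  0.    -0.     0.   ]
```

Run:
```python
from h import *
im=snap('wrist','w3');cv2.imwrite('pics/w3b.png',im['pixels'][:,:,::-1])
```

```text
(no output)
```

View pics/w3b.png

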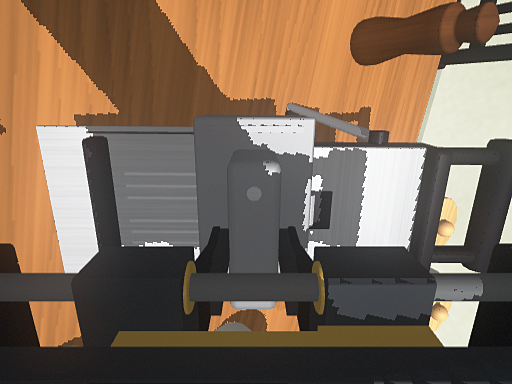

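The view shows the carriage held at (255,230), well clear of the foot stop at (95,190). I carry on to just below the catch.

Request:
{"method": "jog_arm", "body": {"moves": [0,0.03,0,0,0,0,-1,0,0.06,0,0,0,0,-1,0,0.09,0,0,0,0,-1,0,0.12,0,0,0,0,-1,0,0.15,0,0,0,0,-1,0,0.18,0,0,0,0,-1,0,0.2,0,0,0,0,-1,0,0.2,0,0,0,0,-1], "newtons": 45}}

```text
time: 9.3
position: [0.6118, -0.1878, 0.1741]
tool_rot: [1.73, 2.146, 0.575]
ft_force: [-3.6, -0.2, 0.9]
grip_width: 0.325
grip_force: 45.0
```

Run:
```python
from h import *
np.set_printoptions(precision=3,suppress=True)
rep();print(cmd(pose(),tool_on(S,.121,.035)))
```

```text
grasp in slicer mm [99.718 -0.106 35.142] rotdev deg [0.03  0.028 0.016] F slicer [-2.676  0.557  2.528] M tool [ 1.247 -0.124 -0.055] grip 28.263331534428247 44.99559760093689 9.3
[ 0.     0.071  0.    -0.001 -0.    -0.   ]
```

Request:
{"method": "jog_arm", "body": {"moves": [0,0.01,0,0,0,0,-1,0,0.02,0,0,0,0,-1,0,0.03,0,0,0,0,-1,0,0.035,0,0,0,0,-1,0,0.04,0,0,0,0,-1,0,0.045,0,0,0,0,-1,0,0.05,0,0,0,0,-1,0,0.055,0,0,0,0,-1]}}

```text
time: 10.3
position: [0.6218, -0.1862, 0.1806]
tool_rot: [1.735, 2.15, 0.57]
ft_force: [-17.8, -2.5, 6.8]
grip_width: 0.325
grip_force: 45.1
```

Run:
```python
from h import *
np.set_printoptions(precision=3,suppress=True)
rep();print(cmd(pose(),tool_on(S,.121,.035)))
```

```text
grasp in slicer mm [111.89   -0.623  35.657] rotdev deg [0.408 0.089 0.087] F slicer [-12.168   1.349  14.82 ] M tool [ 3.793  0.291 -0.041] grip 28.31551653393412 45.09543299674988 10.3
[ 0.002  0.031  0.002 -0.007 -0.001 -0.001]
```

Request:
{"method": "jog_arm", "body": {"moves": [0,0,-0.002,0,0,0,-1,0,0.003,-0.004,0,0,0,-1,0,0.005,-0.004,0,0,0,-1,0,0.007,-0.004,0,0,0,-1,0,0.009,-0.004,0,0,0,-1,0,0.011,-0.004,0,0,0,-1,0,0.013,-0.004,0,0,0,-1,0,0.015,-0.004,0,0,0,-1]}}

```text
time: 11.3
position: [0.6246, -0.1856, 0.183]
tool_rot: [1.736, 2.151, 0.569]
ft_force: [-15.7, -3.6, 3.7]
grip_width: 0.323
grip_force: 45.3
```

Run:
```python
from h import *
np.set_printoptions(precision=3,suppress=True)
rep()
```

```text
grasp in slicer mm [115.556  -0.646  36.318] rotdev deg [0.475 0.103 0.097] F slicer [-12.12   -0.152  11.236] M tool [ 3.777  0.117 -0.019] grip 28.064220840095782 45.299879917292856 11.3
```

Request:
{"method": "jog_arm", "body": {"moves": [0,0.002,0,0,0,0,-1,0,0.004,0,0,0,0,-1,0,0.006,0,0,0,0,-1,0,0.008,0,0,0,0,-1,0,0.01,0,0,0,0,-1,0,0.01,0,0,0,0,-1,0,0.01,0,0,0,0,-1,0,0.01,0,0,0,0,-1]}}

```text
time: 12.3
position: [0.6298, -0.1835, 0.1854]
tool_rot: [1.733, 2.149, 0.573]
ft_force: [-6.1, -2.5, -3.4]
grip_width: 0.322
grip_force: 45.0
```

Run:
```python
from h import *
np.set_printoptions(precision=3,suppress=True)
rep()
```

```text
grasp in slicer mm [121.508   0.25   35.619] rotdev deg [0.235 0.109 0.04 ] F slicer [-7.346 -1.165  0.327] M tool [ 2.572 -0.104  0.036] grip 28.017571069095105 45.01570165157318 12.3
```

Request:
{"method": "jog_arm", "body": {"moves": [0,0.003,0,0,0,0,-1,0,0.006,0,0,0,0,-1,0,0.009,0,0,0,0,-1,0,0.009,0,0,0,0,-1,0,0.009,0,0,0,0,-1,0,0.009,0,0,0,0,-1,0,0.009,0,0,0,0,-1,0,0.009,0,0,0,0,-1]}}

```text
time: 13.3
position: [0.6299, -0.1835, 0.1855]
tool_rot: [1.736, 2.152, 0.57]
ft_force: [-14.6, -2.5, -0.9]
grip_width: 0.327
grip_force: 45.0
```

Run:
```python
from h import *
np.set_printoptions(precision=3,suppress=True)
rep();im=snap('wrist','w4');cv2.imwrite('pics/w4b.png',cv2.resize(im['pixels'][60:300,150:,::-1],None,fx=2.2,fy=2.2,interpolation=2))
```

```text
grasp in slicer mm [121.684   0.243  35.666] rotdev deg [0.465 0.172 0.073] F slicer [-13.247   0.667   6.614] M tool [ 3.731  0.219 -0.025] grip 28.442277346157802 45.023866295814514 13.3
```

View pics/w4b.png

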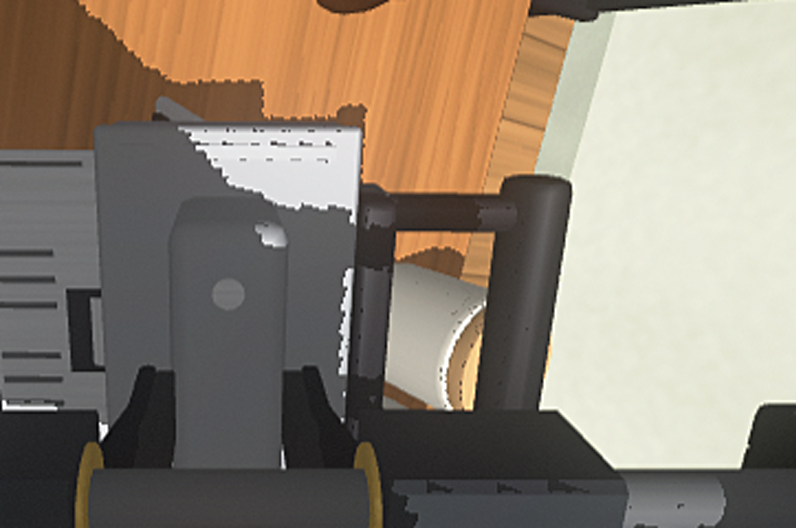

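The crop shows the plate's upper edge at (360,230) up against the black stop, and the harder push moved it no further. It is home past the click. I take the push off, then lift square to the deck.

Request:
{"method": "jog_arm", "body": {"moves": [0,-0.008,0,0,0,0,-1,0,-0.015,0,0,0,0,-1,0,-0.015,0,0,0,0,-1,0,-0.015,-0.005,0,0,0,-1,0,-0.015,-0.01,0,0,0,-1,0,-0.015,-0.015,0,0,0,-1,0,-0.015,-0.02,0,0,0,-1,0,-0.015,-0.02,0,0,0,-1]}}

```text
time: 14.35
position: [0.627, -0.1842, 0.1915]
tool_rot: [1.73, 2.146, 0.575]
ft_force: [-4.0, 0.2, -6.2]
grip_width: 0.322
grip_force: 45.1
```

Run:
```python
from h import *
np.set_printoptions(precision=3,suppress=True)
rep()
```

```text
grasp in slicer mm [121.926   0.245  42.368] rotdev deg [0.04  0.051 0.003] F slicer [-6.419  1.003 -3.427] M tool [2.643 0.041 0.015] grip 27.97890881015875 45.08156776428223 14.35
```

Request:
{"method": "jog_arm", "body": {"moves": [0,-0.003,-0.01,0,0,0,-1,0,-0.003,-0.03,0,0,0,-1,0,-0.003,-0.05,0,0,0,-1,0,-0.003,-0.08,0,0,0,-1,0,-0.003,-0.12,0,0,0,-1,0,-0.003,-0.17,0,0,0,-1,0,-0.003,-0.22,0,0,0,-1,0,-0.003,-0.25,0,0,0,-1]}}

```text
time: 15.35
position: [0.5899, -0.1931, 0.2579]
tool_rot: [1.729, 2.144, 0.575]
ft_force: [0.2, 0.0, -3.6]
grip_width: 0.322
grip_force: 45.0
```

Run:
```python
from h import *
np.set_printoptions(precision=3,suppress=True)
rep()
t=snap('top','top1');snap('scene','scene1')
q=panT([.5699,.1825,-.0889]);print('pan target',q@[.055,0,0,1])
g=(q@[.055,0,0,1])[:3];h=-.0889
P=pose();A=down(.60,-.12,.32,.15);B=down(.62,.05,.32,h);C=down(g[0],g[1],.20,h)
print(cmd(P,A),cmd(A,B),cmd(P,B),cmd(B,C),ctrl.get_state()['joint_positions'],sep='\n')
a=cv2.imread('pics/top1.png')[120:270,140:370];b=cv2.imread('pics/scene1.png')[150:300,140:370]
cv2.imwrite('pics/c5.png',np.vstack([cv2.resize(i,None,fx=2,fy=2,interpolation=2) for i in(a,b)]))
```

```text
grasp in slicer mm [122.163  -0.573 118.987] rotdev deg [-0.092 -0.067 -0.002] F slicer [-1.601 -0.046 -3.22 ] M tool [ 1.107 -0.096 -0.061] grip 27.9849087106441 44.9940150976181 15.35
pan target [0.625 0.178 0.    1.   ]
[ 0.231  0.176 -0.137  0.502 -0.014  0.059]
[0.55  0.151 0.    0.    0.    0.228]
[ 0.771  0.336 -0.045  0.498 -0.074  0.282]
[ 0.425 -0.022  0.4    0.     0.     0.   ]
[ 0.663 -0.093 -0.168  1.872 -0.419  0.986  0.874]
```

View pics/c5.png

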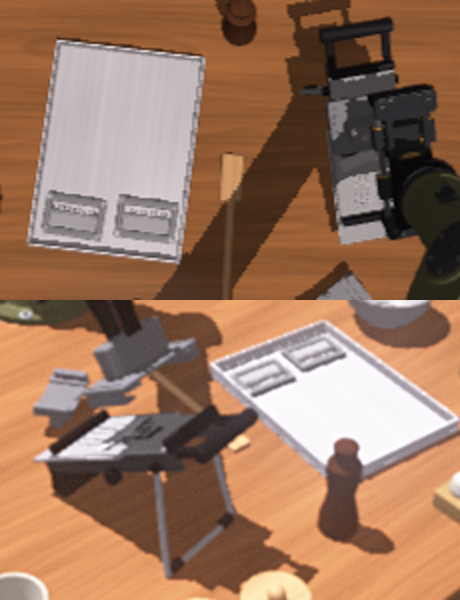

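The views show the carriage hanging free above the slicer, with the pan's free part empty at about (120,110) in the top crop. Wrist force reads about 3.6 N, which is the carriage's weight. Next I level the tool and carry it across.

Request:
{"method": "jog_arm", "body": {"moves": [0,0.05,-0.09,0,0,0,-1,0.03,0.09,-0.14,0.1,0,0.01,-1,0.08,0.12,-0.14,0.2,0,0.02,-1,0.13,0.15,-0.14,0.3,0,0.03,-1,0.18,0.17,-0.14,0.4,-0.01,0.05,-1,0.23,0.18,-0.14,0.5,-0.014,0.06,-1,0.23,0.18,-0.14,0.5,-0.014,0.06,-1,0.23,0.18,-0.14,0.5,-0.014,0.06,-1]}}

```text
time: 16.45
position: [0.6006, -0.1203, 0.319]
tool_rot: [-2.048, -2.38, -0.003]
ft_force: [-0.6, -0.7, -3.9]
grip_width: 0.321
grip_force: 45.0
```

Request:
{"method": "jog_arm", "body": {"moves": [0.08,0.02,0,0,0,0.03,-1,0.17,0.05,0,0,0,0.07,-1,0.26,0.07,0,0,0,0.11,-1,0.35,0.1,0,0,0,0.15,-1,0.44,0.12,0,0,0,0.19,-1,0.5,0.14,0,0,0,0.21,-1,0.55,0.15,0,0,0,0.23,-1,0.55,0.15,0,0,0,0.23,-1]}}

```text
time: 17.45
position: [0.62, 0.0504, 0.3206]
tool_rot: [-2.318, -2.118, -0.004]
ft_force: [0.9, -0.9, -4.3]
grip_width: 0.32
grip_force: 45.0
```

Run:
```python
from h import *
np.set_printoptions(precision=4,suppress=True)
t=load('top1');W=np.array([[165,120,25],[165,-120,25],[-165,-120,25],[-165,120,25]])/1e3
q,r=fit(panT,[(t,W,[[169,139.7],[242.5,148.5],[230.2,251],[154.3,242]])],[.5,.2,0]);print(q,r)
g=(panT(q)@[.055,0,0,1])[:3];print(g,pose())
print(cmd(pose(),down(g[0],g[1],.2,-.089)),ctrl.get_state()['joint_positions'])
```

```text
[ 0.5716  0.1834 -0.0922] [[-0.4013 -0.3345]
 [ 0.6014 -0.3962]
 [ 0.2109  0.3744]
 [-0.3666  0.2985]]
[0.6264 0.1783 0.    ] [[ 0.09    0.9959  0.0011  0.62  ]
 [ 0.9959 -0.09    0.0026  0.0504]
 [ 0.0027  0.0008 -1.      0.3206]
 [ 0.      0.      0.      1.    ]]
[ 0.4253 -0.0175  0.4032  0.0008 -0.0026 -0.001 ] [ 0.2127  0.2615 -0.429   1.2819  0.1055  1.619  -0.2882]
```

Request:
{"method": "jog_arm", "body": {"moves": [0.06,0,0,0.001,-0.003,0,-1,0.13,-0.01,0,0.001,-0.003,0,-1,0.2,-0.01,0,0.001,-0.003,0,-1,0.27,-0.015,0,0.001,-0.003,0,-1,0.34,-0.018,0.05,0.001,-0.003,0,-1,0.4,-0.018,0.15,0.001,-0.003,0,-1,0.425,-0.018,0.25,0.001,-0.003,0,-1,0.425,-0.018,0.35,0.001,-0.003,0,-1]}}

```text
time: 18.45
position: [0.6257, 0.1802, 0.2129]
tool_rot: [-2.316, -2.12, 0.004]
ft_force: [0.2, -0.2, -3.6]
grip_width: 0.324
grip_force: 45.0
```

Request:
{"method": "jog_arm", "body": {"moves": [0,0,0.06,0,0,0,-1,0,0,0.12,0,0,0,-1,0,0,0.18,0,0,0,-1,0,0,0.24,0,0,0,-1,0,0,0.29,0,0,0,-1,0,0,0.33,0,0,0,-1,0,0,0.35,0,0,0,-1,0,0,0.35,0,0,0,-1]}}

```text
time: 19.45
position: [0.6263, 0.1779, 0.1101]
tool_rot: [-2.319, -2.118, 0.003]
ft_force: [-0.5, 0.7, -3.7]
grip_width: 0.322
grip_force: 45.0
```

Run:
```python
from h import *
np.set_printoptions(precision=4,suppress=True)
s=ctrl.get_state();print(pose(),s['ft_force'],s['torque'],s['time'])
snap('top','top2');snap('scene','scene2')
a=cv2.imread('pics/top2.png')[120:270,140:370];b=cv2.imread('pics/scene2.png')[150:300,200:430]
cv2.imwrite('pics/c6.png',np.vstack([cv2.resize(i,None,fx=2,fy=2,interpolation=2) for i in(a,b)]))
```

```text
[[ 0.0907  0.9959 -0.002   0.6263]
 [ 0.9959 -0.0907 -0.0007  0.1779]
 [-0.0009 -0.0019 -1.      0.1101]
 [ 0.      0.      0.      1.    ]] [-0.4632  0.7023 -3.6972] [-0.0859 -0.0155 -0.0458] 19.45
```

View pics/c6.png

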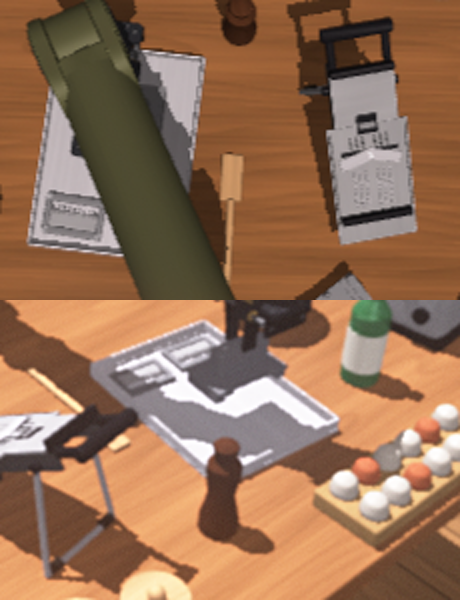

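The carriage is level over the pan's free part, clear of the inserts, at (240,365) in the scene crop. I lower it to just above the floor, then ease it down.

Request:
{"method": "jog_arm", "body": {"moves": [0,0,0.04,0,0,0,-1,0,0,0.09,0,0,0,-1,0,0,0.14,0,0,0,-1,0,0,0.18,0,0,0,-1,0,0,0.21,0,0,0,-1,0,0,0.23,0,0,0,-1,0,0,0.235,0,0,0,-1,0,0,0.235,0,0,0,-1]}}

```text
time: 20.55
position: [0.6266, 0.1779, 0.0402]
tool_rot: [-2.32, -2.118, 0.002]
ft_force: [0.8, -0.0, -3.9]
grip_width: 0.319
grip_force: 45.0
```

Request:
{"method": "jog_arm", "body": {"moves": [0,0,0.003,0,0,0,-1,0,0,0.006,0,0,0,-1,0,0,0.009,0,0,0,-1,0,0,0.012,0,0,0,-1,0,0,0.015,0,0,0,-1,0,0,0.018,0,0,0,-1,0,0,0.02,0,0,0,-1,0,0,0.02,0,0,0,-1]}}

```text
time: 21.55
position: [0.6262, 0.1778, 0.0338]
tool_rot: [-2.32, -2.118, 0.003]
ft_force: [-0.0, -0.4, -3.5]
grip_width: 0.324
grip_force: 45.0
```

Request:
{"method": "jog_arm", "body": {"moves": [0,0,0.001,0,0,0,-1,0,0,0.002,0,0,0,-1,0,0,0.003,0,0,0,-1,0,0,0.004,0,0,0,-1,0,0,0.005,0,0,0,-1,0,0,0.005,0,0,0,-1,0,0,0.005,0,0,0,-1,0,0,0.005,0,0,0,-1]}}

```text
time: 22.55
position: [0.6264, 0.1778, 0.0325]
tool_rot: [-2.32, -2.118, 0.003]
ft_force: [-0.7, -0.7, -2.0]
grip_width: 0.321
grip_force: 45.0
```

Request:
{"method": "jog_arm", "body": {"moves": [0,0,0.001,0,0,0,-1,0,0,0.002,0,0,0,-1,0,0,0.003,0,0,0,-1,0,0,0.004,0,0,0,-1,0,0,0.004,0,0,0,-1,0,0,0.004,0,0,0,-1,0,0,0.004,0,0,0,-1,0,0,0.004,0,0,0,-1]}}

```text
time: 23.55
position: [0.6264, 0.1778, 0.0324]
tool_rot: [-2.32, -2.118, 0.002]
ft_force: [-4.5, -1.4, 6.7]
grip_width: 0.322
grip_force: 45.0
```

Request:
{"method": "jog_arm", "body": {"moves": [0,0,-0.002,0,0,0,-1,0,0,-0.002,0,0,0,-1,0,0,-0.002,0,0,0,-0.1,0,0,-0.002,0,0,0,0.2,0,0,-0.002,0,0,0,0.4,0,0,-0.002,0,0,0,0.4,0,0,-0.002,0,0,0,0.4,0,0,-0.002,0,0,0,0.4], "newtons": 20}}

```text
time: 24.55
position: [0.6263, 0.1779, 0.0317]
tool_rot: [-2.32, -2.118, 0.003]
ft_force: [-0.4, 0.1, 0.3]
grip_width: 0.696
grip_force: 0.0
```

Request:
{"method": "jog_arm", "body": {"moves": [0,0,-0.02,0,0,0,0.4,0,0,-0.06,0,0,0,0.4,0,0,-0.12,0,0,0,0.4,0,0,-0.2,0,0,0,0.4,0,0,-0.3,0,0,0,0.4,0,0,-0.4,0,0,0,0.4,0,0,-0.5,0,0,0,0.4,0,0,-0.6,0,0,0,0.4]}}

```text
time: 25.55
position: [0.6267, 0.1782, 0.2145]
tool_rot: [2.32, 2.118, -0.0]
ft_force: [0.5, -0.4, -0.0]
grip_width: 0.7
grip_force: 0.0
```

Request:
{"method": "jog_arm", "body": {"moves": [-0.1,0,-0.15,0,0,0,0.4,-0.2,0,-0.15,0,0,0,0.4,-0.35,0,-0.15,0,0,0,0.4,-0.5,0,-0.15,0,0,0,0.4,-0.65,0,-0.15,0,0,0,0.4,-0.8,0,-0.15,0,0,0,0.4,-0.8,0,-0.15,0,0,0,0.4,-0.8,0,-0.15,0,0,0,0.4]}}

```text
time: 26.55
position: [0.6051, -0.06, 0.2581]
tool_rot: [-2.319, -2.119, 0.0]
ft_force: [0.8, 0.6, 0.0]
grip_width: 0.699
grip_force: 0.0
```

Run:
```python
from h import *
snap('top','top3');snap('scene','scene3')
a=cv2.imread('pics/top3.png')[120:270,140:370];b=cv2.imread('pics/scene3.png')[150:300,200:430]
cv2.imwrite('pics/c7.png',np.vstack([cv2.resize(i,None,fx=2,fy=2,interpolation=2) for i in(a,b)]))
```

```text
(no output)
```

View pics/c7.png

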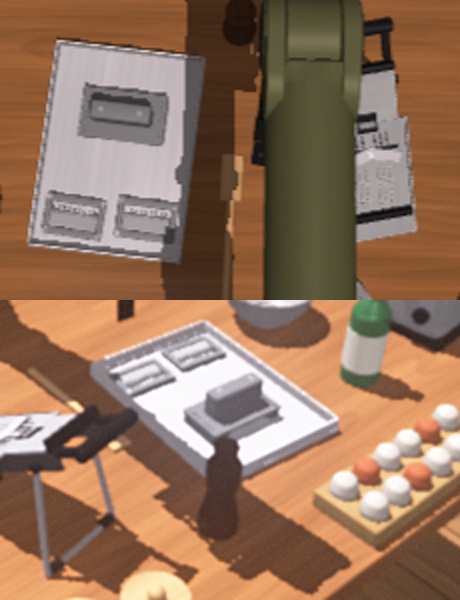

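The carriage lies flat and upright in the pan at top crop (122,115) and scene crop (235,405). The inserts and everything else are where they were, and the gripper is clear.

```bash
python3 -c "
from bench import ctrl;print(ctrl.close_job())"
```

```text
the job is handed in; nothing more can be done
None
```

The job is handed in: the carriage went up through the catch to the stop, was lifted off square to the deck, and was set down flat and right way up in the free part of the pan; in the last pictures nothing else looked moved.

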